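# Load a gel plate and hold the viewer's shutter open

### The job

Slide the gel plate with the orange grip strip straight up out of its rack, stand it in the slot on top of the viewer so that it rests on the bottom of the slot, and let go of it. Then pull the viewer's blue spring-return shutter grip out until the white pointer on its cross bar is level with the red mark on the guide bar, and keep holding it there: the job finishes with the gripper still holding the shutter at the mark. Leave the plate with the grey strip in the rack and the brown dropper bottle where it stands.

Things in the scene. Friction and masses are not known exactly. Their poses are not given: they have to be found in the camera images.
- rack: white rack, fixed, 136 x 104 mm, 58 mm high; origin under its centre on the worktop. Three grooves 8 mm wide run along its y axis at x = -40, 0 and +40 mm; plates stand in them on the rack's floor, 8 mm above the worktop, faces towards the rack's x axis. The two plates stand in the two outer grooves (either way round), the middle one is empty.
- orange_plate_center (a point): centre (half-way up) of the loose glass gel plate with the ORANGE grip strip: 5 mm thick (its x axis), 80 mm wide (its y axis), 85 mm high (z up), 64 to 112 g. The orange strip along its top edge is 9 mm thick, 22 mm high, as wide as the plate; the strip's middle is 31.5 mm above this point. Thin purple bands on the glass.
- orange_plate: the same orange-strip plate; this origin is the middle of its bottom edge, 42.5 mm below its centre.
- grey_plate_center (a point): centre of the other plate, equal but with a GREY strip, in the other outer groove; stays in the rack.
- viewer: fixed edge-lit plate viewer, white on a grey base, 100 (x) x 130 (y) mm, 70 mm high; origin under its centre on the worktop, front (shutter side) towards its -x. A guide bar 8 mm high runs out from its front at y = +60 mm to 186 mm in front of the origin.
- slot_floor (a point): middle of the floor of the slot in the viewer's top, with the viewer's axes (x from front to back, y along the slot), 33 mm above the worktop and 37 mm below the viewer's top. The slot is 9 mm wide (x) and 86 mm long (y), its mouth flared to 33 mm x 102 mm at the top. A plate standing in it has its centre 42.5 mm above this point.
- shutter: spring-return shutter; slides out along the viewer's -x, 0 to 95 mm; a spring (4.5 N closed, 90 N/m more, about 8 to 11 N at the mark) pulls it back in when released. Axes as the viewer's; origin at worktop level under the middle of its blue grip. A black cross bar at the grip's foot, 90 mm wide, up to 27 mm high, carries the white pointer on its +y end, at the same x as this origin.
- shutter_grip (a point): point 80 mm above the worktop in the middle of the shutter's blue upright grip, which is 14 mm thick (viewer's x), 36 mm wide (y) and reaches up to 100 mm above the worktop. Closed, it is 100 mm in front of the viewer's centre, with 43 mm of free space between grip and housing.
- mark: red mark: clip with a thin upright red flag 3 mm thick, top 45 mm above the worktop, fixed on the guide bar at the viewer's y = +60 mm, 40 to 70 mm further out than the closed pointer. Axes as the viewer's; origin at worktop level under the flag's middle. The shutter is at the mark when its origin has the same x as this one, along the viewer's x axis.
- brown_bottle: loose brown dropper bottle with black collar and red teat, 38 mm across, 111 mm high, at the back left; origin under its centre. Bystander.

How it is judged:
On the way, in this order (a step that is already met when the one before it is completed fails the run):
1. the orange-strip plate is lifted clear of its rack by the gripper (height (world z) of orange_plate above 0.062 m and contact force between the fingers and orange_plate above 1 N), for 0.1 s.
2. the orange-strip plate stands on the bottom of the viewer's slot and is let go, the shutter not yet pulled (x of orange_plate_center in the frame of slot_floor between -0.008 and 0.008 m and y of orange_plate_center in the frame of slot_floor between -0.006 and 0.006 m and z of orange_plate_center in the frame of slot_floor between 0.036 and 0.047 m and angle between orange_plate_center's own z axis and vertical below 0.2 rad and angle between the x axis of orange_plate_center and the x axis of slot_floor, either way round below 0.12 rad and contact force between each of the arm, the fingers and orange_plate below 0.3 N and linear speed of orange_plate below 0.02 m/s and not (x of shutter in the frame of mark between -0.006 and 0.006 m)), for 0.2 s.
3. the shutter is held at the mark by the gripper (x of shutter in the frame of mark between -0.006 and 0.006 m and contact force between the fingers and shutter above 3 N), for 0.5 s.
At the end, for the whole second after the job is handed in: The gripper holds the shutter with its pointer within 6 mm of the red mark, the shutter at rest and the fingers bearing on it with more than 3 N; the orange-strip plate stands released in the viewer's slot, on its floor (within about 5 mm) and upright within 0.2 rad (all of step 3 and x of orange_plate_center in the frame of slot_floor between -0.008 and 0.008 m and y of orange_plate_center in the frame of slot_floor between -0.006 and 0.006 m and z of orange_plate_center in the frame of slot_floor between 0.036 and 0.047 m and angle between orange_plate_center's own z axis and vertical below 0.2 rad and angle between the x axis of orange_plate_center and the x axis of slot_floor, either way round below 0.12 rad and contact force between each of the arm, the fingers and orange_plate below 0.3 N and linear speed of shutter below 0.01 m/s); the arm keeps its last pose, push and grip.
It fails at once if the grey-strip plate is moved (more than 20 mm) (distance of grey_plate_center from where it was at the start of the episode above 0.02 m).
It fails at once if the brown bottle is moved (more than 30 mm) or knocked over (distance of brown_bottle from where it was at the start of the episode above 0.03 m or angle between brown_bottle's own z axis and vertical above 0.5 rad).
It also fails if it takes over 51 s, if anything falls off the work surface, if the arm or the gripper's body presses on something with over 40 N, if the wrist force passes 120 N, or if a joint passes its speed limit or range.

### The arm

A 7-joint arm with a two-finger parallel gripper is mounted at the origin on a cart in front of the work surface, level with it; the furniture and walls round the work are solid. World frame = base frame: x ahead of the robot, y to its left, z up, the work surface at z = 0. Lengths are in m, angles in rad, forces in N, time in s.
With the tool pointing down it reaches from about 0.35 to 0.9 m from the base axis. Payload 8.1 kg.
Tool frame: the origin (TCP) lies between the finger pads; the fingertips stand tip_reach ahead of it and the grasp point (between the pads) lies 11 mm behind it (tip_reach is the distance from the TCP to the fingertips, in m); z points along the fingers, y is the line along which they close (so a half turn about z gives the same grasp; the last joint's range is limited). The gripper opens to 92 mm and grips with 3 to 60 N. Pads are 19 mm wide; open, the fingers measure 130 mm over their backs; the gripper's body (75 mm by 190 mm) begins 47 mm behind the grasp point.
Start: joints at [1.185, 0.434, 0.025, 1.573, -0.012, 1.134, -0.075], TCP at [0.174, -0.6, 0.235] pointing down, gripper open.
Joint ranges: [-2.62, 2.62], [-0.44, 2.09], [-1.27, 1.32], [0.08, 2.57], [-1.32, 4.46], [0.12, 2], [-2.74, 2.74]. Speed limits (rad/s): [2.22, 2.22, 3.01, 3.01, 3.14, 3.14, 3.14].

### API

Orientations are given as a rotation vector (axis times angle).
In Python, from station import * gives the robot as it stands.
- The arm moves only by the tool apply_moves, never from a script. Its arguments are lists of equal length, an entry for each row: "xyz": the shift along the tool's x, y, z in units of 25 mm (1.0 is 25 mm), a list of three; "dr": the turn, a rotation vector about the tool's x, y, z in units of 5 degrees (1.0 is 5 degrees), a list of three; "hand": the opening, from 0 (shut) to 1 (fully open). In form: {"xyz": [[x, y, z], ...], "dr": [[wx, wy, wz], ...], "hand": [hand, ...]}. A call has 1 to 12 rows; each row shifts and turns the commanded pose from where the row before left it, along the tool's axes as they then stand; what a row does not reach is not made up. A row lasts 1/12 s, in which the tool goes at most 41.7 mm and 7.16 degrees, less where a joint would pass 70% of its speed; a pose out of reach is approached as far as the arm can. A call with a number of a shift or a turn outside -1 to 1 is refused whole. A call with a gripper value outside its range is refused whole. The fingers move at their own pace and stop on an object; "newtons" is the grip in N (left out, the last holds). Time passes only in rows, so rows that do not move let the fingers close. It gives the time, the measured TCP pose, the force, the opening and the grip force at its end, in the units of the state.
- observe(): the state, without advancing time (a new reading comes with each control period).
- get_image(name): name is "scene" or "side" or "wrist"; returns the picture (480x640x3 uint8, red, green, blue); there is no depth.
- camera_info(name): a dict with "fx", "fy", "cx", "cy" (pixels), "position" and "orientation" of the camera in the world. Camera axes: x right, y down, z forward; pixel columns grow to the right and rows downward; lengths in m; the calibration is good to about 2 mm. A picture is of the moment at which its call begins: read the wrist's pose just before it. camera_info takes no time and is no camera call; for the wrist camera it gives the pose at the moment of the call.
- finish_job(): hands the job in; it is judged then, once.
The state is a dict: "clock": time; "q": joint angles; "joint_velocities": joint speeds; "tau": joint torques, N m; "eef_pos": TCP position; "tcp_rot": TCP orientation; "contact_force": force on the tool from outside, world axes, zero at the start; "torque": the same for the moment, N m; "opening": opening from 0.0 (shut) to 1.0 (fully open); "finger_force": force on a finger pad.
Only numpy, scipy, OpenCV 4.12 (cv2) and the standard library are available. Lean on these libraries where they do the work, as an engineer would, in place of code of your own. Each camera call takes 0.05 s, during which the arm holds its last target. There are 200 camera calls.

## Working session

There is one attempt and no reset: what is moved stays moved. The work goes in short steps, Python scripts to look and compute and a tool call to move; the robot and the scene stay as the last step left them, time stands still between calls to the robot, and variables do not carry over. Pictures are saved under pics/ and viewed, at most 10 in all, crops included, and the job is handed in when it is done.

Besides the shell and the picture viewer there is one more tool, called after "Emit:" as name(argument=value, ...), one argument or row to a line, values as JSON. apply_moves: Moves the arm, as the interface text tells. Shifts and turns lie within -1 to 1; 1 stands for 25 mm of shift or 5 degrees of turn. Its arguments: {"type":"object","properties":{"xyz":{"type":"array"},"dr":{"type":"array"},"hand":{"type":"array"},"newtons":{"type":"number"}},"required":["xyz","dr","hand"]}

```bash
mkdir -p pics; ls
python3 - <<'E'
from station import *
import cv2
s=observe();print(s)
for n in("scene","side","wrist"):
    print(n,camera_info(n)); cv2.imwrite(f"pics/{n}0.png",get_image(n)[:,:,::-1])
E
```

```text
pics
{'clock': 0.0, 'q': array([ 1.18540472,  0.43521998,  0.02496032,  1.57410496, -0.01164452,
        1.13400924, -0.07510819]), 'joint_velocities': array([ 3.19592044e-04,  8.45412044e-05,  3.71906106e-04,  6.11137590e-05,
       -2.99744337e-04, -3.68238662e-04, -8.55921602e-05]), 'tau': array([-1.10009249e-03, -6.67848945e+01,  9.83810909e-01, -3.14468372e+01,
       -6.07266021e-02,  4.28500492e-02,  1.54357290e-04]), 'eef_pos': array([ 0.17422236, -0.59969519,  0.23394364]), 'tcp_rot': array([-3.10871116e+00, -4.42376124e-01,  5.06534345e-04]), 'contact_force': array([0.70639958, 0.02128276, 0.24477308]), 'torque': array([-0.02675522, -0.00523319, -0.04043394]), 'finger_force': 0.0, 'opening': 0.9979019467276772}
scene {'fx': 541.7115477807718, 'fy': 541.7115477807718, 'cx': 315.8249091240274, 'cy': 245.10351748360824, 'position': array([ 0.08658456, -0.30519876,  0.58069463]), 'orientation': array([-2.08850239,  0.77786094, -0.3751991 ])}
side {'fx': 543.5177225248152, 'fy': 543.5177225248152, 'cx': 318.1277869770097, 'cy': 236.3073283915748, 'position': array([ 0.25259523, -0.54498531,  0.46987375]), 'orientation': array([-1.98614794,  0.40358955, -0.24840899])}
wrist {'fx': 416.0911173556331, 'fy': 416.0911173556331, 'cx': 317.96381443106986, 'cy': 237.97155725167914, 'position': array([ 0.24758541, -0.57740499,  0.38309639]), 'orientation': array([ 2.32165689, -1.74265367, -0.24927291])}
```

View pics/scene0.png

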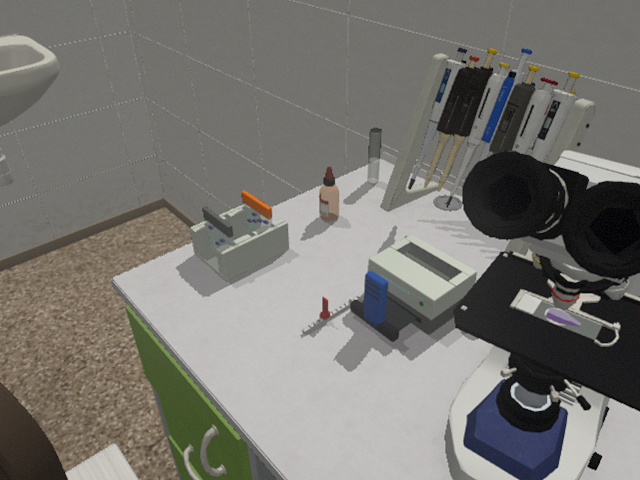

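View pics/side0.png

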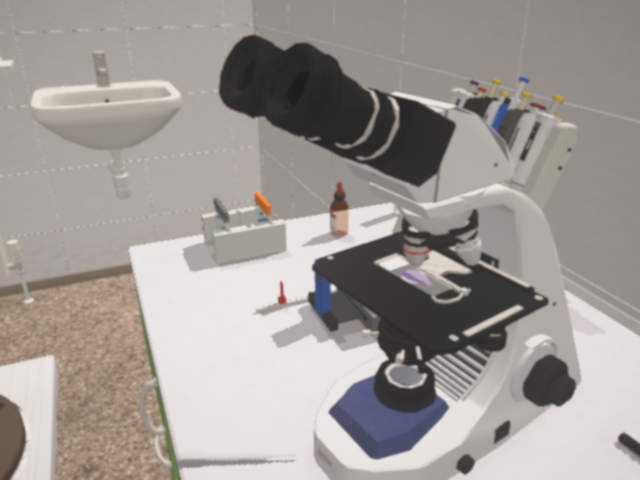

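The scene view shows the rack at (240,240) with the orange strip at (257,205), the grey strip at (217,220), the bottle at (329,195), the viewer slot at (425,270), the blue grip at (375,298) and the red mark at (325,308). The microscope stands on the right. Next come coarse positions.

```bash
cat > h.py <<'E'
from station import *
import cv2, numpy as np
from scipy.spatial.transform import Rotation as R
def ray(ci,u,v):
    d=R.from_rotvec(ci["orientation"]).apply([(u-ci["cx"])/ci["fx"],(v-ci["cy"])/ci["fy"],1]); return np.array(ci["position"]),d/np.linalg.norm(d)
def onz(ci,u,v,z):
    o,d=ray(ci,u,v); return o+d*(z-o[2])/d[2]
def proj(ci,p):
    c=R.from_rotvec(ci["orientation"]).inv().apply(np.array(p)-ci["position"]); return c[0]/c[2]*ci["fx"]+ci["cx"],c[1]/c[2]*ci["fy"]+ci["cy"]
def tri(rays):
    A=np.zeros((3,3));b=np.zeros(3)
    for o,d in rays:
        M=np.eye(3)-np.outer(d,d);A+=M;b+=M@o
    return np.linalg.solve(A,b)
def mask(img,lo,hi):
    return cv2.inRange(cv2.cvtColor(img,cv2.COLOR_RGB2HSV),lo,hi)
COL=dict(orange=((5,200,150),(14,255,255)),blue=((105,140,60),(125,255,255)),red=((0,170,80),(3,255,255)))
def blobs(img,c):
    n,l,s,ce=cv2.connectedComponentsWithStats(mask(img,*COL[c]))
    return [(tuple(int(x) for x in s[i]),ce[i].round(1)) for i in range(1,n) if s[i][4]>25]
E
python3 - <<'E'
from h import *
for n in("scene","side"):
    im=cv2.imread(f"pics/{n}0.png")[:,:,::-1].copy()
    for c in COL: print(n,c,blobs(im,c))
ci=camera_info("scene")
for nm,u,v,z in [("orange",257,199,.093),("grey",217,215,.093),("grip top",376,275,.1),("slot",427,270,.07),("flagtop",325,297,.045),("bottle",329,218,0),("viewer tl",404,237,.07),("viewer r",476,271,.07),("viewer l",369,258,.07),("viewer front",431,303,.07),("scope stage left tip",457,310,.15)]: print(nm,onz(ci,u,v,z).round(3))
im=cv2.imread("pics/scene0.png")
a=cv2.resize(im[170:290,180:340],None,fx=5,fy=5,interpolation=cv2.INTER_CUBIC);cv2.imwrite("pics/c1.png",a)
E
```

```text
scene orange [((242, 191, 29, 18, 89), array([255.8, 199.6]))]
scene blue [((522, 49, 10, 5, 33), array([526.5,  50.7])), ((482, 77, 32, 65, 547), array([497.6, 109. ])), ((366, 272, 22, 15, 134), array([376.9, 278.3]))]
scene red [((553, 292, 19, 10, 26), array([561.8, 298. ]))]
side orange []
side blue [((494, 104, 13, 25, 111), array([500.5, 114.9])), ((324, 292, 5, 15, 41), array([325.8, 298.9]))]
side red []
orange [0.524 0.377 0.093]
grey [0.445 0.379 0.093]
grip top [0.524 0.09  0.1  ]
slot [0.617 0.072 0.07 ]
flagtop [0.481 0.149 0.045]
bottle [0.671 0.355 0.   ]
viewer tl [0.655 0.152 0.07 ]
viewer r [0.669 0.023 0.07 ]
viewer l [0.573 0.15  0.07 ]
viewer front [0.564 0.021 0.07 ]
scope stage left tip [ 0.503 -0.057  0.15 ]
```

Run:
```python
from h import *
a=camera_info("scene");b=camera_info("side")
for nm,p,q in [("eyeL",(490,198),(240,75)),("eyeR",(610,230),(300,85)),("stage L",(457,310),(314,267)),("stage far",(503,254),(402,232)),("base blue",(475,400),(330,410)),("grip top",(376,275),(324,277)),("bottle tip",(329,169),(340,184)),("flag",(325,297),(282,282))]:
    r=[ray(a,*p),ray(b,*q)];x=tri(r);print(nm,x.round(3),[round(float(np.linalg.norm(np.cross(x-o,d))),4) for o,d in r])
print([k for k in dir(__import__("station")) if k[0]!="_"])
```

```text
eyeL [ 0.356 -0.154  0.405] [0.0014, 0.0014]
eyeR [ 0.376 -0.22   0.406] [0.0023, 0.0023]
stage L [ 0.441 -0.093  0.206] [0.0059, 0.0059]
stage far [ 0.555 -0.07   0.21 ] [0.0014, 0.0014]
base blue [ 0.451 -0.13   0.065] [0.0236, 0.0236]
grip top [0.541 0.108 0.068] [0.0092, 0.0092]
bottle tip [0.679 0.363 0.102] [0.0007, 0.0007]
flag [0.483 0.152 0.041] [0.0005, 0.0005]
['IKError', 'camera_info', 'finish_job', 'get_image', 'observe', 'tip_reach']
```

View pics/c1.png

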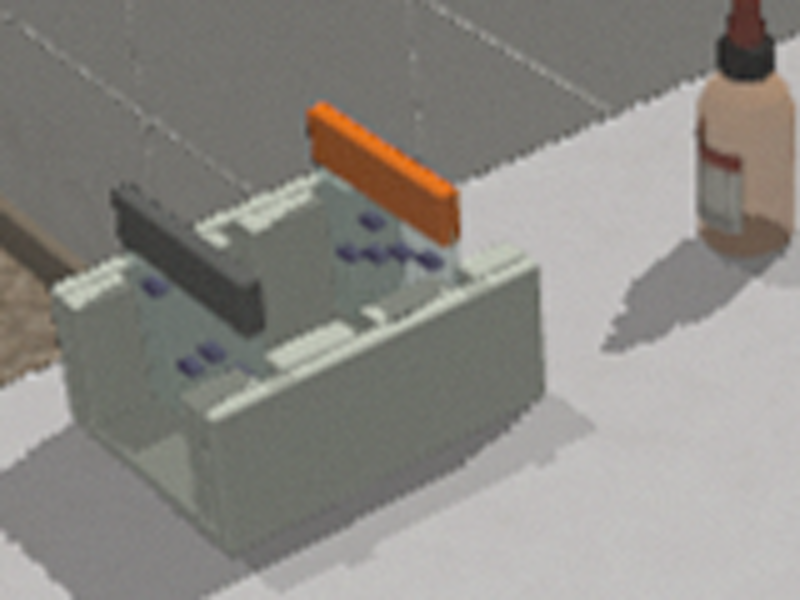

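The crop shows the orange plate in the far groove, with its strip's top face from about (248,191) to (271,208) in the full picture. The eyepieces reach about z 0.44 near (0.36,-0.15), so I go over the microscope.

Emit:
apply_moves(
  xyz=[
    [0, 0, -1],
    [0, 0, -1],
    [0, 0, -1],
    [0, 0, -1],
    [0, 0, -1],
    [0, 0, -1],
    [0, 0, -1],
    [0, 0, -1],
    [0, 0, -1],
    [0, 0, -1],
    [0, 0, -1],
    [0, 0, -1],
  ],
  dr=[
    [0, 0, -1],
    [0, 0, -1],
    [0, 0, -1],
    [0, 0, -1],
    [0, 0, -1],
    [0, 0, -1],
    [0, 0, -1],
    [0, 0, -1],
    [0, 0, -1],
    [0, 0, -1],
    [0, 0, -1],
    [0, 0, -1],
  ],
  hand=[1, 1, 1, 1, 1, 1, 1, 1, 1, 1, 1, 1],
)

```text
clock: 1.15
eef_pos: [0.1742, -0.5999, 0.5358]
tcp_rot: [-2.468, -1.943, -0.0]
contact_force: [0.0, -0.0, -0.7]
opening: 0.998
finger_force: 0.0
```

Emit:
apply_moves(
  xyz=[
    [0, 0, -1],
    [0, 0, 0],
    [0, 0, 0],
  ],
  dr=[
    [0, 0, -1],
    [0, 0, -1],
    [0, 0, -0.75],
  ],
  hand=[1, 1, 1],
)

```text
clock: 1.4
eef_pos: [0.1746, -0.6006, 0.561]
tcp_rot: [2.216, 2.224, -0.001]
contact_force: [-0.1, -0.9, -1.0]
opening: 0.997
finger_force: 0.0
```

Emit:
apply_moves(
  xyz=[
    [1, 0.6, 0],
    [1, 0.6, 0],
    [1, 0.6, 0],
    [1, 0.6, 0],
    [1, 0.6, 0],
    [1, 0.6, 0],
    [1, 0.6, 0],
    [1, 0.6, 0],
    [1, 0.6, 0],
    [1, 0.6, 0],
    [1, 0.6, 0],
    [1, 0.6, 0],
  ],
  dr=[
    [0, 0, 0],
    [0, 0, 0],
    [0, 0, 0],
    [0, 0, 0],
    [0, 0, 0],
    [0, 0, 0],
    [0, 0, 0],
    [0, 0, 0],
    [0, 0, 0],
    [0, 0, 0],
    [0, 0, 0],
    [0, 0, 0],
  ],
  hand=[1, 1, 1, 1, 1, 1, 1, 1, 1, 1, 1, 1],
)

```text
clock: 2.4
eef_pos: [0.355, -0.2989, 0.5596]
tcp_rot: [-2.223, -2.22, 0.0]
contact_force: [0.9, 0.7, 0.1]
opening: 1.0
finger_force: 0.0
```

Emit:
apply_moves(
  xyz=[
    [1, 0.5, 0],
    [1, 0.5, 0],
    [1, 0.5, 0],
    [1, 0.5, 0],
    [1, 0.2, 0],
    [1, 0.2, 0],
    [1, 0.2, 0],
    [1, 0.2, 0],
    [1, 0.2, 0],
    [1, 0.2, 0],
    [1, 0.2, 0],
    [1, 0.2, 0],
  ],
  dr=[
    [0, 0, 0],
    [0, 0, 0],
    [0, 0, 0],
    [0, 0, 0],
    [0, 0, 0],
    [0, 0, 0],
    [0, 0, 0],
    [0, 0, 0],
    [0, 0, 0],
    [0, 0, 0],
    [0, 0, 0],
    [0, 0, 0],
  ],
  hand=[1, 1, 1, 1, 1, 1, 1, 1, 1, 1, 1, 1],
)

```text
clock: 3.4
eef_pos: [0.4448, 0.0008, 0.5596]
tcp_rot: [2.223, 2.22, -0.0]
contact_force: [0.7, -0.9, 0.2]
opening: 0.997
finger_force: 0.0
```

Run:
```python
from h import *
ci=camera_info("wrist");im=get_image("wrist");np.save("w1.npy",ci);cv2.imwrite("pics/w1.png",im[:,:,::-1]);print(ci,tip_reach)
```

```text
{'fx': 416.0911173556331, 'fy': 416.0911173556331, 'cx': 317.96381443106986, 'cy': 237.97155725167914, 'position': array([0.44538816, 0.07802737, 0.70870374]), 'orientation': array([ 2.85476375e+00, -1.11305561e-03,  5.30405396e-05])} 0.008
```

View pics/w1.png

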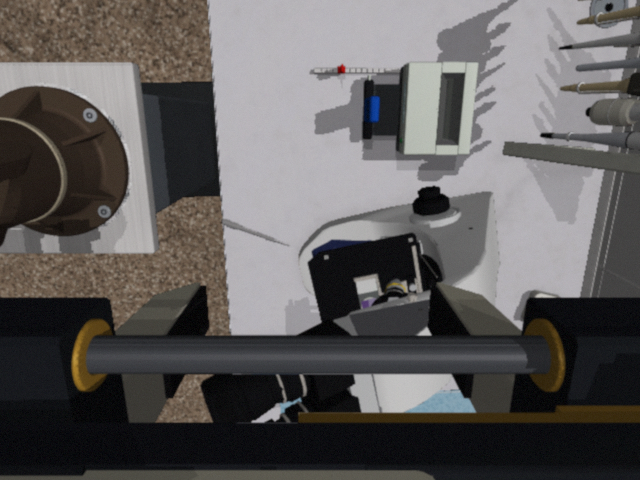

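The wrist view from above shows the viewer's slot near (454,110), the blue grip at (375,110), the cross bar's pointer end at (368,82) and the red mark at (341,69). I move closer over the viewer to measure it.

Emit:
apply_moves(
  xyz=[
    [1, 0.4, 0],
    [1, 0.4, 0],
    [0.8, 0.4, 0.8],
    [0.8, 0.4, 1],
    [0.8, 0.4, 1],
    [0.8, 0.4, 1],
    [0.6, 0.4, 1],
    [0, 0, 1],
    [0, 0, 1],
    [0, 0, 1],
    [0, 0, 0],
    [0, 0, 0],
  ],
  dr=[
    [0, 0, 0],
    [0, 0, 0],
    [0, 0, 0],
    [0, 0, 0],
    [0, 0, 0],
    [0, 0, 0],
    [0, 0, 0],
    [0, 0, 0],
    [0, 0, 0],
    [0, 0, 0],
    [0, 0, 0],
    [0, 0, 0],
  ],
  hand=[1, 1, 1, 1, 1, 1, 1, 1, 1, 1, 1, 1],
)

```text
clock: 4.45
eef_pos: [0.5146, 0.1438, 0.3642]
tcp_rot: [-2.222, -2.22, 0.004]
contact_force: [0.7, -0.3, 0.9]
opening: 1.0
finger_force: 0.0
```

Run:
```python
from h import *
ci=camera_info("wrist");im=get_image("wrist");np.save("w2.npy",ci);cv2.imwrite("pics/w2.png",im[:,:,::-1]);print(ci["position"],ci["orientation"])
```

```text
[0.51552384 0.22119906 0.5132384 ] [ 2.85418085e+00 -5.69472284e-04 -3.09382478e-03]
```

View pics/w2.png

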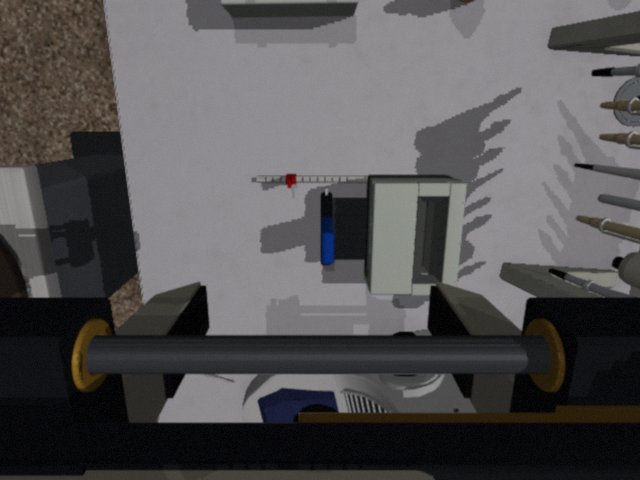

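The viewer fills (368–466, 177–295), with its slot at about (434,235). The blue grip is at (328,248), the pointer at (327,191) and the red flag at (291,180). I enlarge the crop to read the corners.

Run:
```python
from h import *
im=cv2.imread("pics/w2.png")
cv2.imwrite("pics/c2.png",cv2.resize(im[165:305,270:470],None,fx=4,fy=4,interpolation=cv2.INTER_CUBIC))
rgb=im[:,:,::-1].copy()
for c in COL: print(c,blobs(rgb,c))
```

```text
orange []
blue [((322, 218, 13, 47, 428), array([327.9, 245.3]))]
red [((286, 175, 10, 12, 62), array([290.7, 180.1]))]
```

View pics/c2.png

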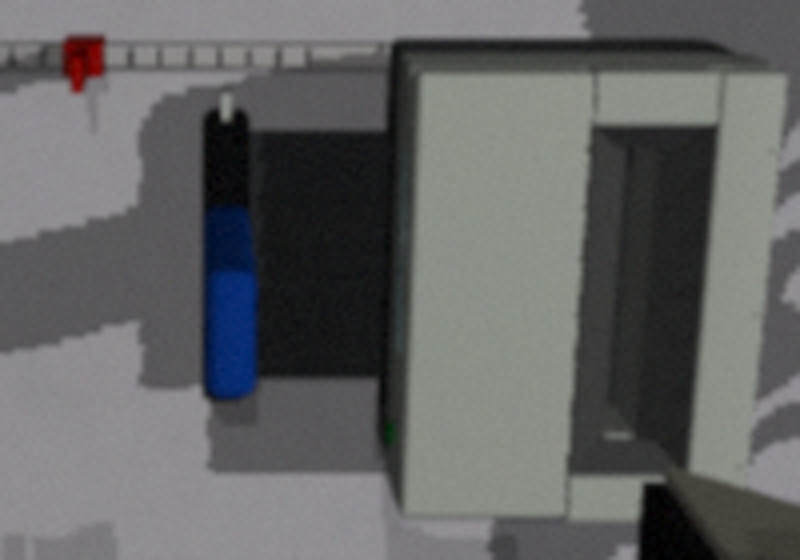

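Run:
```python
from h import *
ci=np.load("w2.npy",allow_pickle=True).item()
f=lambda x,y,z:onz(ci,270+(x-1.5)/4,165+(y-1.5)/4,z)[:2]
P={k:f(*v) for k,v in dict(F1=(418,72,.07),F0=(403,516,.07),B1=(788,72,.07),S11=(597,126,.07),S21=(718,126,.07),S20=(690,475,.07),S10=(570,473,.07),g_f=(206,330,.1),g_b=(256,330,.1),gy0=(230,398,.1),gy1=(235,270,.1),flag=(77,87,.045),flagbase=(85,56,.012),ptr=(227,105,.02)).items()}
for k,v in P.items(): print(k,v.round(4))
n=np.linalg.norm
print("front len",n(P["F1"]-P["F0"]),"depth",n(P["B1"]-P["F1"]),"slot",n(P["S11"]-P["S21"]),n(P["S11"]-P["S10"]))
for a,b in(("F0","F1"),("S10","S11"),("S20","S21")):
    d=P[b]-P[a];print("yaw",np.degrees(np.arctan2(-d[0],d[1])))
d=P["B1"]-P["F1"];print("yaw x",np.degrees(np.arctan2(d[1],d[0])))
d=P["S21"]-P["S11"];print("yaw x",np.degrees(np.arctan2(d[1],d[0])))
print("slot c",(P["S11"]+P["S21"]+P["S20"]+P["S10"])/4)
```

```text
F1 [0.5746 0.1518]
F0 [0.5751 0.0231]
B1 [0.6733 0.1518]
S11 [0.6234 0.1372]
S21 [0.6559 0.1372]
S20 [0.6569 0.0359]
S10 [0.6225 0.0365]
g_f [0.5179 0.0891]
g_b [0.5309 0.0891]
gy0 [0.5242 0.0703]
gy1 [0.5253 0.1053]
flag [0.4816 0.1437]
flagbase [0.4818 0.1476]
ptr [0.5245 0.1341]
front len 0.12876698025109934 depth 0.09876215873049397 slot 0.03259393046456744 0.1007519029017532
yaw 0.22285974892984428
yaw -0.5031987434861368
yaw 0.5400428644640626
yaw x -0.021474884675962782
yaw x -0.01757100698382221
slot c [0.63966574 0.08668978]
```

Yaw is about 0 and the sizes agree with those given, so the slot is at (0.6397,0.0867), the grip at (0.5245,0.088) and the mark at x 0.4817. Next is the rack.

Emit:
apply_moves(
  xyz=[
    [1, -0.1, 0],
    [1, -0.1, 0],
    [1, -0.1, 0],
    [1, -0.1, 0],
    [1, -0.1, 0],
    [1, 0, 0],
    [1, 0, 0],
    [0.5, 0, 0],
    [0, 0, 0],
    [0, 0, 0],
  ],
  dr=[
    [0, 0, 0],
    [0, 0, 0],
    [0, 0, 0],
    [0, 0, 0],
    [0, 0, 0],
    [0, 0, 0],
    [0, 0, 0],
    [0, 0, 0],
    [0, 0, 0],
    [0, 0, 0],
  ],
  hand=[1, 1, 1, 1, 1, 1, 1, 1, 1, 1],
)

```text
clock: 5.33
eef_pos: [0.5029, 0.3328, 0.3662]
tcp_rot: [2.221, 2.222, 0.003]
contact_force: [0.3, -0.4, 0.0]
opening: 1.0
finger_force: 0.0
```

Run:
```python
from h import *
print(observe()["eef_pos"]);ci=camera_info("wrist");im=get_image("wrist");np.save("w3.npy",ci);cv2.imwrite("pics/w3.png",im[:,:,::-1]);print(ci["position"],ci["orientation"])
b=blobs(im,"orange");print(b,proj(ci,(.524,.377,.093)))
u,v=map(int,proj(ci,(.485,.377,.07)));u0=max(0,min(440,u-100));v0=max(0,v-60);print(u0,v0)
cv2.imwrite("pics/c3.png",cv2.resize(im[v0:v0+140,u0:u0+200,::-1],None,fx=4,fy=4,interpolation=cv2.INTER_CUBIC))
```

```text
[0.50294657 0.3328239  0.36624017]
[0.50319715 0.40984553 0.51544139] [2.85647403e+00 3.58028145e-04 2.54301755e-03]
[((337, 108, 7, 80, 493), array([340.4, 147.5]))] (np.float64(338.0974137990055), np.float64(150.36980780194278))
199 88
```

View pics/c3.png

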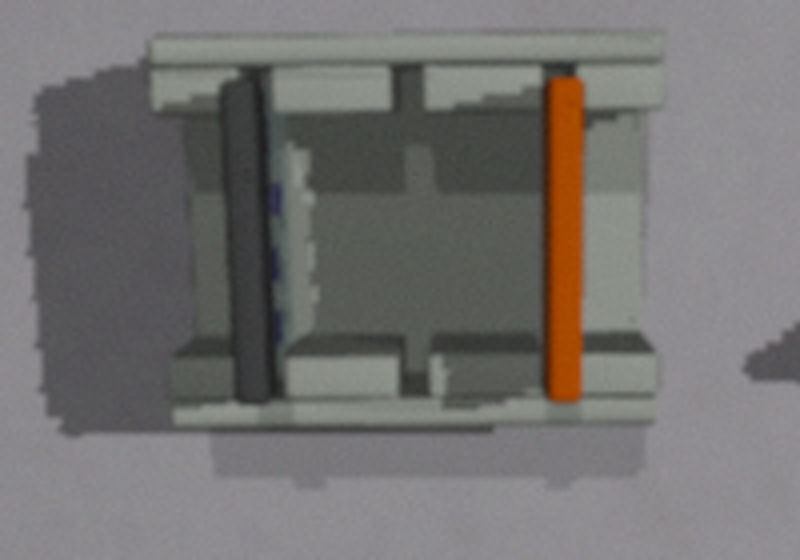

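The crop shows the orange strip's top as a vertical bar at crop x 546–583, y 78–400. The grey one is at x 222–272, and the middle groove is empty.

Run:
```python
from h import *
ci=np.load("w3.npy",allow_pickle=True).item()
f=lambda x,y,z:onz(ci,199+(x-1.5)/4,88+(y-1.5)/4,z)[:2]
a=f(566,77,.093);b=f(563,401,.093);print(a,b,np.linalg.norm(a-b),(a+b)/2,"yaw",np.degrees(np.arctan2(-(a-b)[0],(a-b)[1])))
a=f(550,100,.093);b=f(582,100,.093);print("thick",b-a)
g=f(243,80,.093);h=f(254,401,.093);print("grey",(g+h)/2)
q=f(152,37,.058);r=f(664,34,.058);s=f(655,424,.058);t=f(173,424,.058);print("rack",q,r,s,t,(q+r+s+t)/4,np.degrees(np.arctan2((r-q)[1],(r-q)[0])))
```

```text
[0.52538078 0.41835107] [0.52583654 0.33937924] 0.07897314840325305 [0.52560866 0.37886515] yaw 0.33065619827985526
thick [7.77847453e-03 3.95780583e-06]
grey [0.44703026 0.37848952]
rack [0.41923649 0.42893631] [0.55257844 0.42975256] [0.55336685 0.32711554] [0.4195176  0.32709053] [0.48617484 0.37822374] 0.35073068737642077
```

Run:
```python
from h import *
ci=np.load("w2.npy",allow_pickle=True).item();c1=np.load("w1.npy",allow_pickle=True).item()
for z in(0,.1,.2,.3): print(z,onz(ci,502,265,z).round(3),onz(ci,550,42,z).round(3))
print("tri corner",tri([ray(ci,502,265),ray(c1,503,145)]))
print("L foot",onz(camera_info("scene"),385,207,0))
print("L top",[onz(camera_info("scene"),437,58,z).round(3) for z in (.2,.3)])
```

```text
0 [0.755 0.033 0.   ] [0.776 0.3   0.   ]
0.1 [0.709 0.069 0.1  ] [0.725 0.285 0.1  ]
0.2 [0.662 0.106 0.2  ] [0.675 0.269 0.2  ]
0.3 [0.615 0.143 0.3  ] [0.624 0.254 0.3  ]
tri corner [ 0.758019    0.02978869 -0.00759934]
L foot [0.78147389 0.31017632 0.        ]
L top [array([1.079, 0.452, 0.2  ]), array([0.818, 0.253, 0.3  ])]
```

Emit:
apply_moves(
  xyz=[
    [0.6, 0.3, 1],
    [0.6, 0.3, 1],
    [0.6, 0.3, 1],
    [0, 0, 1],
    [0, 0, 1],
    [0, 0, 1],
    [0, 0, 1],
    [0, 0, 1],
    [0, 0, 0],
    [0, 0, 0],
  ],
  dr=[
    [0, 0, 0],
    [0, 0, 0],
    [0, 0, 0],
    [0, 0, 0],
    [0, 0, 0],
    [0, 0, 0],
    [0, 0, 0],
    [0, 0, 0],
    [0, 0, 0],
    [0, 0, 0],
  ],
  hand=[0.5, 0.5, 0.5, 0.5, 0.5, 0.5, 0.5, 0.5, 0.5, 0.5],
)

```text
clock: 6.22
eef_pos: [0.5259, 0.3752, 0.1647]
tcp_rot: [2.224, 2.218, -0.003]
contact_force: [0.4, 0.6, 1.5]
opening: 0.501
finger_force: 0.0
```

Emit:
apply_moves(
  xyz=[
    [0.1, 0, 1],
    [0, 0, 1],
    [0, 0, 1],
    [0, 0, 0.6],
    [0, 0, 0],
    [0, 0, 0],
    [0, 0, 0],
    [0, 0, 0],
  ],
  dr=[
    [0, 0, 0],
    [0, 0, 0],
    [0, 0, 0],
    [0, 0, 0],
    [0, 0, 0],
    [0, 0, 0],
    [0, 0, 0],
    [0, 0, 0],
  ],
  hand=[0.5, 0.5, 0.5, 0.5, 0.5, 0.5, 0.5, 0.5],
)

```text
clock: 6.88
eef_pos: [0.5264, 0.3804, 0.0772]
tcp_rot: [2.223, 2.22, 0.006]
contact_force: [-0.0, -0.7, -0.8]
opening: 0.498
finger_force: 0.0
```

Run:
```python
from h import *
print(observe());ci=camera_info("wrist")
im=get_image("wrist");cv2.imwrite("pics/w4.png",im[:,:,::-1]);b=blobs(im,"orange");print(b)
for z in (.093,): print(onz(ci,*b[0][1],z))
```

```text
{'clock': 6.8833, 'q': array([-0.28649249,  0.7279682 , -0.67072758,  1.63163912,  0.52726249,
        0.96642622, -1.14054525]), 'joint_velocities': array([-0.0024898 ,  0.00483137,  0.00389242,  0.00946111,  0.00040654,
       -0.0053891 , -0.00437382]), 'tau': array([ 9.07039410e-02, -7.48484230e+01, -1.34527883e+01, -2.46973890e+01,
       -4.28010290e-02, -3.40186979e-02,  1.29623470e-02]), 'eef_pos': array([0.52641979, 0.38044908, 0.07718177]), 'tcp_rot': array([2.22266545, 2.21963607, 0.00551441]), 'contact_force': array([-0.01131797, -0.72689209, -0.77873559]), 'torque': array([-0.011062  , -0.06812285,  0.05223536]), 'finger_force': 0.0, 'opening': 0.49814037446227055}
[((303, 235, 23, 36, 792), array([314.4, 252.4]))]
[0.52573269 0.41326689 0.093     ]
```

View pics/w4.png

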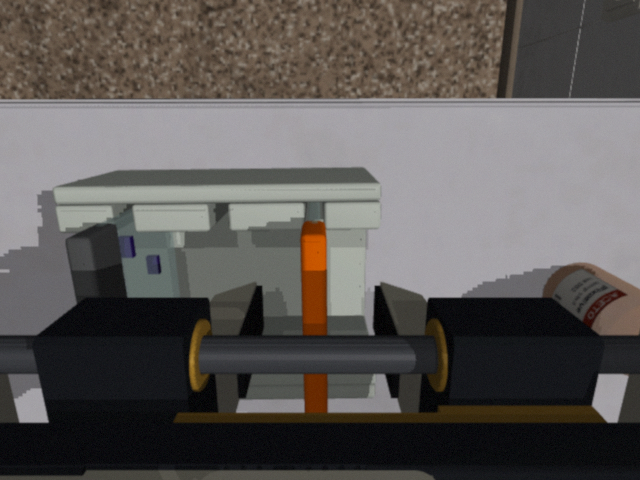

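The orange strip at (314,250) lies centred between the fingers (260 and 378). I lower slightly and grip.

Emit:
apply_moves(
  xyz=[
    [0, 0, 0.15],
    [0, 0, 0],
    [0, 0, 0],
    [0, 0, 0],
    [0, 0, 0],
    [0, 0, 0],
    [0, 0, 0],
    [0, 0, 0],
    [0, 0, 0],
    [0, 0, 0],
  ],
  dr=[
    [0, 0, 0],
    [0, 0, 0],
    [0, 0, 0],
    [0, 0, 0],
    [0, 0, 0],
    [0, 0, 0],
    [0, 0, 0],
    [0, 0, 0],
    [0, 0, 0],
    [0, 0, 0],
  ],
  hand=[0.5, 0, 0, 0, 0, 0, 0, 0, 0, 0],
  newtons=30,
)

```text
clock: 7.77
eef_pos: [0.5253, 0.3795, 0.071]
tcp_rot: [-2.222, -2.22, 0.0]
contact_force: [0.0, -0.2, 0.1]
opening: 0.098
finger_force: 30.0
```

Emit:
apply_moves(
  xyz=[
    [0, 0, -0.4],
    [0, 0, -0.4],
    [0, 0, -0.6],
    [0, 0, -0.6],
    [0, 0, -0.6],
    [0, 0, -0.8],
    [0, 0, -0.8],
    [0, 0, -0.6],
    [0, 0, -0.2],
    [0, 0, 0],
    [0, 0, 0],
  ],
  dr=[
    [0, 0, 0],
    [0, 0, 0],
    [0, 0, 0],
    [0, 0, 0],
    [0, 0, 0],
    [0, 0, 0],
    [0, 0, 0],
    [0, 0, 0],
    [0, 0, 0],
    [0, 0, 0],
    [0, 0, 0],
  ],
  hand=[0, 0, 0, 0, 0, 0, 0, 0, 0, 0, 0],
)

```text
clock: 8.68
eef_pos: [0.5252, 0.3793, 0.1959]
tcp_rot: [2.222, 2.22, 0.0]
contact_force: [0.6, 0.4, -1.1]
opening: 0.093
finger_force: 30.0
```

Emit:
apply_moves(
  xyz=[
    [-0.5, 0, 0],
    [-0.9, 0, 0],
    [-1, 0.2, 0],
    [-1, 0.3, 0],
    [-1, 0.6, 0],
    [-1, 0.6, 0],
    [-1, 0.6, 0],
    [-1, 0.6, 0],
    [-1, 0.6, 0],
    [-1, 0.6, 0],
    [-1, 0.4, 0],
    [-0.9, 0.1, 0],
  ],
  dr=[
    [0, 0, 0],
    [0, 0, 0],
    [0, 0, 0],
    [0, 0, 0],
    [0, 0, 0],
    [0, 0, 0],
    [0, 0, 0],
    [0, 0, 0],
    [0, 0, 0],
    [0, 0, 0],
    [0, 0, 0],
    [0, 0, 0],
  ],
  hand=[0, 0, 0, 0, 0, 0, 0, 0, 0, 0, 0, 0],
)

```text
clock: 9.68
eef_pos: [0.6407, 0.0931, 0.1943]
tcp_rot: [-2.225, -2.218, 0.003]
contact_force: [-0.2, 0.3, -0.5]
opening: 0.094
finger_force: 30.0
```

Emit:
apply_moves(
  xyz=[
    [-0.4, 0, 0],
    [0, 0, 0],
    [0, 0, 0],
    [0, 0, 0],
    [0, 0, 0],
  ],
  dr=[
    [0, 0, 0],
    [0, 0, 0],
    [0, 0, 0],
    [0, 0, 0],
    [0, 0, 0],
  ],
  hand=[0, 0, 0, 0, 0],
)

```text
clock: 10.1
eef_pos: [0.6393, 0.0892, 0.1961]
tcp_rot: [-2.219, -2.223, -0.001]
contact_force: [0.1, -0.2, -0.6]
opening: 0.096
finger_force: 30.0
```

Run:
```python
from h import *
print(observe()["eef_pos"],observe()["tcp_rot"]);ci=camera_info("wrist");im=get_image("wrist");np.save("w5.npy",ci);cv2.imwrite("pics/w5.png",im[:,:,::-1])
b=blobs(im,"orange");print(b)
```

```text
[0.63931754 0.08920361 0.19614446] [-2.21865668e+00 -2.22316032e+00 -1.04916501e-03]
[((306, 236, 25, 88, 1685), array([318.6, 274.2]))]
```

View pics/w5.png

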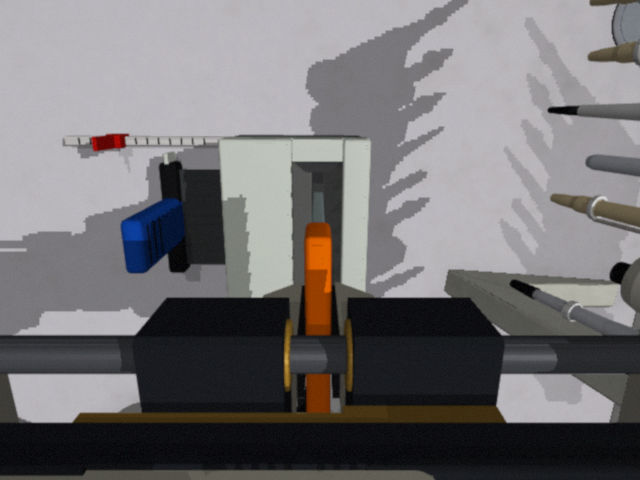

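The plate hangs over the slot: the strip's column is 318, and the slot mouth spans columns 293–343 with its end at row 162. I compute the residual offset.

Run:
```python
from h import *
ci=np.load("w5.npy",allow_pickle=True).item()
print(onz(ci,293,162,.07),onz(ci,343.5,162,.07),"front",onz(ci,222,138.5,.07),onz(ci,370,138.5,.07))
print("strip far top edge",onz(ci,307,225,.218),onz(ci,330,225,.218))
```

```text
[0.62345669 0.13722619 0.07      ] [0.65650561 0.13730597 0.07      ] front [0.57793086 0.15209285 0.07      ] [0.67328464 0.152324   0.07      ]
strip far top edge [0.63631199 0.13315945 0.218     ] [0.64357816 0.13317678 0.218     ]
```

Emit:
apply_moves(
  xyz=[
    [0, 0, 0.5],
    [0, 0, 0.5],
    [0, 0, 0],
    [0, 0, 0],
  ],
  dr=[
    [0, 0, 0],
    [0, 0, 0],
    [0, 0, 0],
    [0, 0, 0],
  ],
  hand=[0, 0, 0, 0],
)

```text
clock: 10.48
eef_pos: [0.6391, 0.0867, 0.1693]
tcp_rot: [-2.221, -2.22, 0.004]
contact_force: [-0.2, 0.2, 0.8]
opening: 0.095
finger_force: 30.0
```

Run:
```python
from h import *
for i in range(4):
    print(observe()["eef_pos"],observe()["tcp_rot"]);ci=camera_info("wrist");im=get_image("wrist")
    b=blobs(im,"orange");m=mask(im,*COL["orange"]);v=b[0][0][1];print(b[0],onz(ci,318,v,observe()["eef_pos"][2]+.022))
```

```text
[0.63907798 0.08673187 0.16928124] [-2.22084252 -2.21988423  0.00377427]
((306, 236, 25, 86, 1755), array([318.4, 275.1])) [0.63969909 0.12741546 0.19216536]
[0.63959415 0.08692128 0.17016536] [-2.22148522e+00 -2.22017333e+00  1.80369310e-03]
((306, 236, 25, 86, 1779), array([318.5, 275.6])) [0.64019811 0.1275198  0.19276287]
[0.63997132 0.08703043 0.17076287] [-2.22204407e+00 -2.22033508e+00  3.00886759e-04]
((306, 236, 25, 85, 1760), array([318.6, 275. ])) [0.64053663 0.1275483  0.19310039]
[0.64015565 0.08703891 0.17110039] [2.22238512e+00 2.22046530e+00 4.26910341e-04]
((306, 235, 25, 86, 1782), array([318.4, 275. ])) [0.6407297  0.12786462 0.19331302]
```

Emit:
apply_moves(
  xyz=[
    [0, 0, 0.5],
    [0, 0, 0.5],
    [0, 0, 0.5],
    [0, 0, 0.4],
    [0, 0, 0.4],
    [0, 0, 0.3],
    [0, 0, 0.2],
    [0, 0, 0],
    [0, 0, 0],
  ],
  dr=[
    [0, 0, 0],
    [0, 0, 0],
    [0, 0, 0],
    [0, 0, 0],
    [0, 0, 0],
    [0, 0, 0],
    [0, 0, 0],
    [0, 0, 0],
    [0, 0, 0],
  ],
  hand=[0, 0, 0, 0, 0, 0, 0, 0, 0],
)

```text
clock: 11.43
eef_pos: [0.64, 0.087, 0.1009]
tcp_rot: [-2.222, -2.22, 0.0]
contact_force: [0.2, 0.1, 0.5]
opening: 0.097
finger_force: 30.0
```

Emit:
apply_moves(
  xyz=[
    [0, 0, 0.1],
    [0, 0, 0.05],
    [0, 0, 0.05],
    [0, 0, 0],
    [0, 0, 0],
  ],
  dr=[
    [0, 0, 0],
    [0, 0, 0],
    [0, 0, 0],
    [0, 0, 0],
    [0, 0, 0],
  ],
  hand=[0, 0, 0, 0, 0],
)

```text
clock: 11.85
eef_pos: [0.6401, 0.0869, 0.0961]
tcp_rot: [2.222, 2.22, 0.0]
contact_force: [0.1, -0.7, -1.0]
opening: 0.095
finger_force: 30.0
```

Emit:
apply_moves(
  xyz=[
    [0, 0, 0.06],
    [0, 0, 0],
    [0, 0, 0],
  ],
  dr=[
    [0, 0, 0],
    [0, 0, 0],
    [0, 0, 0],
  ],
  hand=[0, 0, 0],
)

```text
clock: 12.1
eef_pos: [0.6405, 0.087, 0.0959]
tcp_rot: [2.222, 2.219, 0.001]
contact_force: [-2.6, -1.1, 9.9]
opening: 0.096
finger_force: 30.0
```

The force rises at the expected height, so the plate is on the floor. I release it.

Emit:
apply_moves(
  xyz=[
    [0, 0, 0],
    [0, 0, 0],
    [0, 0, 0],
    [0, 0, 0],
    [0, 0, 0],
    [0, 0, -0.5],
    [0, 0, -0.8],
    [0, 0, -1],
    [0, 0, -1],
    [0, 0, -0.6],
    [0, 0, 0],
    [0, 0, 0],
  ],
  dr=[
    [0, 0, 0],
    [0, 0, 0],
    [0, 0, 0],
    [0, 0, 0],
    [0, 0, 0],
    [0, 0, 0],
    [0, 0, 0],
    [0, 0, 0],
    [0, 0, 0],
    [0, 0, 0],
    [0, 0, 0],
    [0, 0, 0],
  ],
  hand=[0.4, 0.4, 0.4, 0.4, 0.4, 0.4, 0.4, 0.4, 0.4, 0.4, 0.4, 0.4],
)

```text
clock: 13.1
eef_pos: [0.6405, 0.0872, 0.1936]
tcp_rot: [2.221, 2.219, 0.003]
contact_force: [0.2, -1.0, 0.8]
opening: 0.4
finger_force: 0.0
```

Run:
```python
from h import *
print(observe()["eef_pos"]);ci=camera_info("wrist");im=get_image("wrist");np.save("w6.npy",ci);cv2.imwrite("pics/w6.png",im[:,:,::-1])
b=blobs(im,"orange");print(b)
x,y,w,h,_=b[0][0];print(onz(ci,x+w/2,y,.118),onz(ci,x+w/2,y+h,.118),w*1.0)
```

```text
[0.64051701 0.08715228 0.19355113]
[((310, 188, 15, 131, 1871), array([317.2, 251.1]))]
[0.64105241 0.1265271  0.118     ] [0.64098494 0.04777875 0.118     ] 15.0
```

View pics/w6.png

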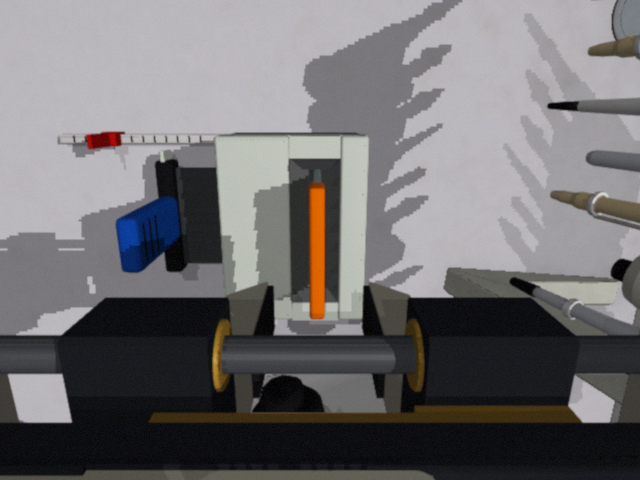

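The plate stands upright in the slot at (0.641,0.087). Next is the shutter grip.

Emit:
apply_moves(
  xyz=[
    [0, -1, 0],
    [0, -1, 0],
    [0, -1, 0],
    [0, -1, 0],
    [0, -0.6, 0],
    [0, 0, 0.4],
    [0, 0, 0.6],
    [0, 0, 0.6],
    [0, 0, 0.4],
    [0, 0, 0],
    [0, 0, 0],
    [0, 0, 0],
  ],
  dr=[
    [0, 0, 0],
    [0, 0, 0],
    [0, 0, 0],
    [0, 0, 0],
    [0, 0, 0],
    [0, 0, 0],
    [0, 0, 0],
    [0, 0, 0],
    [0, 0, 0],
    [0, 0, 0],
    [0, 0, 0],
    [0, 0, 0],
  ],
  hand=[0.4, 0.4, 0.4, 0.4, 0.4, 0.4, 0.4, 0.4, 0.4, 0.4, 0.4, 0.4],
)

```text
clock: 14.15
eef_pos: [0.5254, 0.0873, 0.1422]
tcp_rot: [-2.222, -2.22, -0.0]
contact_force: [0.3, 0.4, 0.9]
opening: 0.401
finger_force: 0.0
```

Run:
```python
from h import *
print(observe()["eef_pos"]);ci=camera_info("wrist");im=get_image("wrist");np.save("w7.npy",ci);cv2.imwrite("pics/w7.png",im[:,:,::-1])
b=blobs(im,"blue");print(b,blobs(im,"red"))
print(onz(ci,*b[-1][1],.1),proj(ci,(.5175,.088,.1)),proj(ci,(.5315,.088,.1)))
```

```text
[0.52535275 0.08727649 0.14216718]
[((301, 211, 28, 97, 2440), array([314.8, 260.4]))] [((239, 135, 21, 20, 331), array([248.4, 143.3]))]
[0.52439844 0.09676468 0.1       ] (np.float64(300.84831167892156), np.float64(277.19620428051525)) (np.float64(329.25357848172933), np.float64(277.18253461223634))
```

View pics/w7.png

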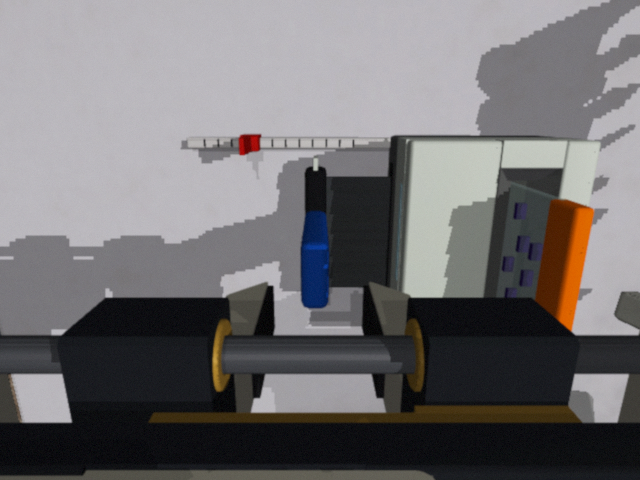

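The blue grip (301–329) is centred between the fingers (272 and 366). I've now viewed 11 pictures, one over the limit of 10, so I won't view any more and will measure only by colour blobs.

Emit:
apply_moves(
  xyz=[
    [0, 0, 0.6],
    [0, 0, 0.8],
    [0, 0, 0.8],
    [0, 0, 0.45],
    [0, 0, 0],
    [0, 0, 0],
    [0, 0, 0],
    [0, 0, 0],
    [0, 0, 0],
    [0, 0, 0],
    [0, 0, 0],
    [0, 0, 0],
  ],
  dr=[
    [0, 0, 0],
    [0, 0, 0],
    [0, 0, 0],
    [0, 0, 0],
    [0, 0, 0],
    [0, 0, 0],
    [0, 0, 0],
    [0, 0, 0],
    [0, 0, 0],
    [0, 0, 0],
    [0, 0, 0],
    [0, 0, 0],
  ],
  hand=[0.4, 0.4, 0.4, 0.4, 0.4, 0, 0, 0, 0, 0, 0, 0],
  newtons=40,
)

```text
clock: 15.2
eef_pos: [0.5237, 0.0872, 0.0764]
tcp_rot: [-2.222, -2.22, 0.002]
contact_force: [-7.4, -0.6, 7.1]
opening: 0.147
finger_force: 40.0
```

Emit:
apply_moves(
  xyz=[
    [0, -0.2, 0],
    [0, -0.3, 0],
    [0, -0.3, 0],
    [0, -0.3, 0],
    [0, -0.3, 0],
    [0, -0.2, 0],
    [0, -0.1, 0],
    [0, 0, 0],
    [0, 0, 0],
    [0, 0, 0],
    [0, 0, 0],
  ],
  dr=[
    [0, 0, 0],
    [0, 0, 0],
    [0, 0, 0],
    [0, 0, 0],
    [0, 0, 0],
    [0, 0, 0],
    [0, 0, 0],
    [0, 0, 0],
    [0, 0, 0],
    [0, 0, 0],
    [0, 0, 0],
  ],
  hand=[0, 0, 0, 0, 0, 0, 0, 0, 0, 0, 0],
)

```text
clock: 16.12
eef_pos: [0.4845, 0.0873, 0.0765]
tcp_rot: [2.222, 2.218, 0.006]
contact_force: [8.7, 0.3, -5.0]
opening: 0.153
finger_force: 40.0
```

Run:
```python
from h import *
print(observe());ci=camera_info("wrist");im=get_image("wrist");np.save("w8.npy",ci);cv2.imwrite("pics/w8.png",im[:,:,::-1])
b=blobs(im,"red");print("red",b,"blue",blobs(im,"blue"),"orange",blobs(im,"orange"))
x,y,w,h,_=b[0][0]
# white pointer and flag: columns at predicted places
u,v=proj(ci,(.4816,.134,.02));print("pred ptr",u,v,"flag top",proj(ci,(.4816,.147,.045)))
u,v=int(u),int(v)
hsv=cv2.cvtColor(im,cv2.COLOR_RGB2HSV)
for r in range(v-14,v+10,3): print(r,hsv[r,u-16:u+17:2,2])
m=mask(im,*COL["red"])
for r in range(y,y+h,2):
    c=np.where(m[r])[0]; print(r,c.min() if len(c) else None,c.max() if len(c) else None)
```

```text
{'clock': 16.1167, 'q': array([ 0.2418169 ,  0.52744616, -0.70597028,  2.02588896,  0.49587105,
        0.75771363, -0.76764758]), 'joint_velocities': array([ 0.00092328, -0.00012001, -0.00132537,  0.00098791, -0.00036296,
        0.00185473, -0.00013939]), 'tau': array([-3.00088115e-01, -5.74321067e+01, -1.06739724e+01, -1.79761595e+01,
       -1.01547897e+00,  1.57516859e+00,  6.43937441e-03]), 'eef_pos': array([0.48454261, 0.08727391, 0.07651746]), 'tcp_rot': array([2.22173731, 2.2182519 , 0.00577462]), 'contact_force': array([ 8.67879203,  0.26305792, -4.96439995]), 'torque': array([ 0.01636362, -1.19434492, -0.02948818]), 'finger_force': 40.01526117324829, 'opening': 0.15295021500838588}
red [((298, 140, 23, 28, 527), array([309.1, 151.3]))] blue [((299, 239, 39, 96, 3249), array([317.9, 290.3])), ((300, 374, 37, 14, 457), array([318., 380.]))] orange []
pred ptr 310.3536522157522 179.73208924904384 flag top (np.float64(309.3839927034818), np.float64(158.00448891599126))
165 [179 179 183 180 153 165 170 184 186 183 182 181 180 181 196 208 209]
168 [202 204 202 204 181 178 168 182 180 174 162 117 116 143 183 207 208]
171 [160 137 139 139 113 112 116 181 183 185 163 184 190 187 183 208 207]
174 [140 142 139 143 140 140 145 191 182 184 169 213 217 206 184 206 212]
177 [140 140 141 138 141 142 180 199 182 184 170 212 217 206 186 209 211]
180 [139 139 138 141 140 143 184 189 143 142 140 212 215 193 144 168 194]
183 [139 141 142 141 141 136  64  19   8  16  65 210 212 169  19  15  16]
186 [142 137 137 139 141  89   9  17  22  19  59 202 206 155  21  20  15]
140 299 320
142 298 320
144 298 320
146 298 320
148 298 320
150 298 320
152 298 320
154 298 320
156 298 320
158 298 320
160 299 320
162 306 311
164 306 311
166 306 311
```

Emit:
apply_moves(
  xyz=[
    [0, -0.08, 0],
    [0, -0.08, 0],
    [0, 0, 0],
    [0, 0, 0],
    [0, 0, 0],
    [0, 0, 0],
    [0, 0, 0],
  ],
  dr=[
    [0, 0, 0],
    [0, 0, 0],
    [0, 0, 0],
    [0, 0, 0],
    [0, 0, 0],
    [0, 0, 0],
    [0, 0, 0],
  ],
  hand=[0, 0, 0, 0, 0, 0, 0],
)

```text
clock: 16.75
eef_pos: [0.4806, 0.0873, 0.0765]
tcp_rot: [2.222, 2.218, 0.006]
contact_force: [8.6, 0.3, -5.1]
opening: 0.154
finger_force: 40.0
```

Run:
```python
from h import *
s=observe();print(s["eef_pos"],s["contact_force"],s["finger_force"],s["opening"]);ci=camera_info("wrist");im=get_image("wrist");cv2.imwrite("pics/w9.png",im[:,:,::-1])
m=mask(im,*COL["red"])
hsv=cv2.cvtColor(im,cv2.COLOR_RGB2HSV)
f=[];p=[]
for r in range(160,192,2):
    c=np.where(m[r,290:330])[0]
    q=np.where(hsv[r,300:335,2]>195)[0] if r>=182 else []
    print(r,(c.min()+290,c.max()+290) if len(c) else "",(q.min()+300,q.max()+300) if len(q) else "")
    if len(c) and r>161: f.append(c.mean()+290)
    if len(q): p.append(q.mean()+300)
print("flag x",onz(ci,np.mean(f),165,.045)," ptr x",onz(ci,np.mean(p),185,.024))
sc=get_image("scene");ci=camera_info("scene");print(blobs(sc,"orange"),proj(ci,(.641,.087,.118)))
```

```text
[0.4805922  0.08727864 0.07649117] [ 8.56559175  0.26304821 -5.11896794] 40.01596391201019 0.1539506227400277
160 (np.int64(307), np.int64(328)) 
162 (np.int64(315), np.int64(320)) 
164 (np.int64(315), np.int64(320)) 
166 (np.int64(315), np.int64(320)) 
168 (np.int64(316), np.int64(319)) 
170  
172  
174  
176  
178  
180  
182  (np.int64(316), np.int64(334))
184  (np.int64(316), np.int64(334))
186  (np.int64(316), np.int64(334))
188  (np.int64(333), np.int64(334))
190  (np.int64(333), np.int64(334))
flag x [0.48118106 0.14403509 0.045     ]  ptr x [0.48645585 0.13201701 0.024     ]
[((425, 230, 30, 18, 44), array([438.8, 239.2]))] (np.float64(433.51794539680066), np.float64(233.2134574394688))
```

The pointer (columns 316–320) and the flag (315–320) are now level. I hold briefly so it settles, then hand in.

Emit:
apply_moves(
  xyz=[
    [0, 0, 0],
    [0, 0, 0],
    [0, 0, 0],
    [0, 0, 0],
    [0, 0, 0],
    [0, 0, 0],
    [0, 0, 0],
    [0, 0, 0],
    [0, 0, 0],
    [0, 0, 0],
  ],
  dr=[
    [0, 0, 0],
    [0, 0, 0],
    [0, 0, 0],
    [0, 0, 0],
    [0, 0, 0],
    [0, 0, 0],
    [0, 0, 0],
    [0, 0, 0],
    [0, 0, 0],
    [0, 0, 0],
  ],
  hand=[0, 0, 0, 0, 0, 0, 0, 0, 0, 0],
)

```text
clock: 17.68
eef_pos: [0.4806, 0.0873, 0.0765]
tcp_rot: [2.222, 2.218, 0.006]
contact_force: [7.8, 0.8, -5.1]
opening: 0.151
finger_force: 40.0
```

Run:
```python
from station import *
s=observe();print(s["eef_pos"],s["finger_force"]);print(finish_job())
```

```text
[0.48061034 0.08727843 0.07648362] 40.01584231853485
the job is handed in; nothing more can be done
None
```

The job is handed in at about 17.7 s, but no verdict came back: the orange plate stands released in the viewer's slot and the gripper holds the shutter with its pointer level with the red mark, though I viewed 11 pictures against the limit of 10.

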